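# Snap up the roller rest and lay the tube in the vice

### The job

Swing the sprung roller rest beside the vice over its dead point so that it snaps up and stays against its upper stop; feel for the snap and never force it on against the stop. Then pick up the square steel tube and gently lay it in the open vice, right through between the jaws and down on the bed, with its other end resting on the roller. Leave the hammer, wrench and tin where they are.

Things in the scene. Friction and masses are not known exactly. Their poses are not given: they have to be found in the camera images.
- vice: Blue bench vice, fixed. Origin on the bench under the middle of the jaw gap; z up, y along the gap (the tube's final direction) towards the roller rest, x across it. Jaws 80 mm long (y -40 to 40), tops at 177 mm high; gap 36 mm wide (x -18 to 18), its floor (the bed) at 142 mm. The whole vice reaches from x = -145 to 110 mm.
- rest: Dark steel base (75 x 110 x 10 mm) of the roller rest, fixed 150 to 180 mm from the vice's centre on its +y side. Origin on the bench under the hinge; z up, y away from the vice (parallel to the vice's y within 3 degrees). Hinge axis along x, 30 mm high. The leg starts folded outwards (+y), 42 degrees above level, and swings up about the hinge towards the vice.
- roller (a point): Centre of the aluminium roller at the leg's end (28 mm diameter, 70 mm long along x, spins freely), 100 mm from the hinge axis; folded it is 74 mm out (+y) and 97 mm up in the rest's frame. Pushed there towards the vice it resists with 7 to 13 N at first, then less and less, to nothing at the dead point. Raised, its top is 140 to 144 mm high, like the vice bed.
- stand: The sprung leg with the roller; origin on the hinge axis, y along the leg to the roller. Past its dead point it leaps 7 to 11 degrees ahead to a rigid upper stop and stays (held by 2 to 3 N); before it, it springs back. Both are set unseen: stop 80 to 106 degrees above level (+y), dead point 7 to 11 before it. Over 22 N from the robot damages the leg; nearer the hinge it takes more.
- tube_mid (a point): Middle of the square steel tube: 280 mm long, 25 x 25 mm section, 0.3 to 0.55 kg, lying loose on the bench (middle 12.5 mm high). x along the tube, z up. Laid in the vice its middle is about 154 mm high and half-way between vice and rest, so that it passes the whole jaws and overhangs the roller. Knocks over 40 N on vice or roller are too hard.
- tube: The same tube; origin at the middle of its underside, x along the tube, z up.
- hammer: Hammer, 260 mm long, lying on the bench to the right of the vice. To be left alone. Origin in its middle, underneath.
- wrench: Steel spanner, 180 mm long, lying at the far left of the bench. To be left alone. Origin in its middle, underneath.
- tin: Upright metal tin, 66 mm diameter, 100 mm high, on the bench beyond the rest. To be left alone. Origin under its middle.

How it is judged:
On the way:
1. the roller rest has snapped up against its stop and stands there on its own, the robot off it (y of roller in the frame of rest below 0.026 m and z of roller in the frame of rest above 0.118 m and contact force between each of the fingers, the arm and stand below 0.3 N), for 0.4 s.
At the end, for the whole second after the job is handed in: Rest up: roller centre under 26 mm out from the hinge, over 118 mm high. Tube released, at rest, touching vice and roller; its middle within 10 mm of the gap's centre line, 35 to 102 mm along the vice's +y, 149 to 160 mm high, parallel to the gap within 0.12 rad (y of roller in the frame of rest below 0.026 m and z of roller in the frame of rest above 0.118 m and x of tube_mid in the frame of vice between -0.01 and 0.01 m and y of tube_mid in the frame of vice between 0.035 and 0.102 m and z of tube_mid in the frame of vice between 0.149 and 0.16 m and angle between the x axis of tube and the y axis of vice, either way round below 0.12 rad and contact force between tube and vice above 0.2 N and contact force between tube and stand above 0.2 N and linear speed of tube below 0.02 m/s and contact force between the fingers and tube below 0.1 N and angular speed of stand below 0.1 rad/s).
It fails at once if the robot loads the sprung leg with more than 22 N (contact force between any of the fingers, the arm and stand above 22 N).
It fails at once if the tube is banged down on or jammed against the vice or the roller (over 40 N) (contact force between tube and vice above 40 N or contact force between tube and stand above 40 N).
It fails at once if a bystander is moved more than 30 mm (distance of any of hammer, wrench, tin from where it was at the start of the episode above 0.03 m).
It also fails if it takes over 72 s, if anything falls off the work surface, if the arm or the gripper's body presses on something with over 40 N, if the wrist force passes 120 N, or if a joint passes its speed limit or range.

### The arm

A 6-joint arm with a two-finger parallel gripper is mounted at the origin on the work surface. World frame = base frame: x ahead of the robot, y to its left, z up, the work surface at z = 0. Lengths are in m, angles in rad, forces in N, time in s.
With the tool pointing down it reaches from about 0.375 to 0.9 m from the base axis. Payload 3.1 kg.
Tool frame: the origin (TCP) lies midway between the tips of the shut fingers; the grasp point (between the pads) lies 19 mm behind it; x points along the fingers, z is the direction in which the jaws open and shut, and the axes are right-handed (so a half turn about x gives the same grasp; the last joint's range is limited). The gripper opens to 87 mm and grips with 3 to 60 N. Pads are 19 mm wide; open, the fingers measure 117 mm over their backs; the gripper's body (75 mm by 190 mm) begins 51 mm behind the grasp point.
Start: joints at [0.961, 0.527, 1.433, -0, 1.181, -0.178], TCP at [0.262, 0.568, 0.223] pointing down, gripper open.
Joint ranges: [-3.08, 3.08], [-0.75, 2.2], [0.22, 2.44], [-1.43, 4.57], [0, 2.65], [-2.85, 2.85]. Speed limits (rad/s): [2.79, 2.79, 3.14, 3.14, 3.14, 3.14].

### API

Orientations are given as a unit quaternion [x, y, z, w].
In Python, from station import get_obs, cams, order gives the robot as it stands.
- The arm moves only by the shell command python3 -m crank 'ROWS' [FORCE]. ROWS is JSON, a list that holds one entry, the list of rows, each a list of 5 numbers: the gripper command: -1 is fully open, 1 is shut, values between are in proportion, then the shift along the world's x, y, z in units of 60 mm (1.0 is 60 mm), then the turn about the world's z in units of 10 degrees (1.0 is 10 degrees). In form: [[[hand, dx, dy, dz, turn], ...]]. A call has 1 to 10 rows; each row shifts and turns the pose as measured when the row begins; what a row does not reach is not made up. A row lasts 1/8 s, in which the tool goes at most 62.5 mm and 10.7 degrees, less where a joint would pass 70% of its speed; a pose out of reach is approached as far as the arm can. A call is refused whole if a number of a shift passes 1 or a number of a turn 1, either way. A call with a gripper value outside its range is refused whole. The fingers move at their own pace and stop on an object; FORCE is the grip in N (left out, the last holds). Time passes only in rows, so rows that do not move let the fingers close. It gives the time, the measured TCP pose, the force and the opening at its end, in the units of the state.
- get_obs(): the state, without advancing time (a new reading comes with each control period).
- cams.get_image(name): name is "scene" or "top" or "wrist"; returns the picture (480x640x3 uint8, red, green, blue); there is no depth.
- cams.camera_params(name): a dict with "mtx" (3x3 intrinsics, pixels), "dist" ([k1, k2, p1, p2, k3] as OpenCV has them; the pictures are not rectified), "origin" and "rotation" of the camera in the world. Camera axes: x right, y down, z forward; pixel columns grow to the right and rows downward; lengths in m; the calibration is good to about 2 mm. A picture is of the moment at which its call begins: read the wrist's pose just before it. camera_params takes no time and is no camera call; for the wrist camera it gives the pose at the moment of the call.
- order.finish_job(): hands the job in, once; it reports no verdict.
The state is a dict: "clock": time; "qpos": joint angles; "joint_vel": joint speeds; "effort": joint torques, N m; "tcp_pos": TCP position; "orientation": TCP orientation; "wrist_force": force on the tool from outside, world axes, zero at the start; "ft_torque": the same for the moment, N m; "gripper_width": finger opening in m.
Only numpy, scipy, OpenCV 4.12 (cv2) and the standard library are available. Lean on these libraries where they do the work, as an engineer would, in place of code of your own. Each camera call takes 0.05 s, during which the arm holds its last target. There are 200 camera calls.

## Working session

There is one attempt and no reset: what is moved stays moved. The work goes in short steps, Python scripts to look and compute and a shell command to move; the robot and the scene stay as the last step left them, time stands still between calls to the robot, and variables do not carry over. Pictures are saved under pics/ and viewed, about 8 in all and at most 12, crops included, and the job is handed in when it is done.

```bash
mkdir -p pics; ls
python3 - <<'E'
from station import get_obs, cams
import cv2, numpy as np
o=get_obs(); print(o)
for n in ("scene","top"):
    im=cams.get_image(n); cv2.imwrite(f"pics/{n}0.png",im[:,:,::-1])
    p=cams.camera_params(n); print(n,p)
E
```

```text
pics
{'clock': 0.0, 'qpos': array([ 9.60511385e-01,  5.28427544e-01,  1.43389745e+00, -1.65723925e-05,
        1.18137265e+00, -1.78527861e-01]), 'joint_vel': array([-0.0005885 ,  0.00061803, -0.00144904,  0.00079592,  0.00093796,
        0.00066226]), 'effort': array([-5.11235085e-04, -4.40044892e+01, -1.76596606e+01,  6.34155096e-02,
        5.80683863e-02, -1.70844100e-04]), 'tcp_pos': array([0.26111446, 0.56704602, 0.22159689]), 'orientation': array([-0.38158177,  0.59618159,  0.38100449,  0.59480959]), 'wrist_force': array([ 0.64737106, -0.17884182, -0.09009934]), 'ft_torque': array([ 0.00085363, -0.04684787,  0.00180191]), 'gripper_width': 0.08686554350070824}
scene {'mtx': array([[593.52786905,   0.        , 316.54132496],
       [  0.        , 593.52786905, 240.14332592],
       [  0.        ,   0.        ,   1.        ]]), 'dist': array([-0.19983242,  0.        ,  0.        ,  0.        ,  0.        ]), 'origin': array([ 1.51861827, -0.00537931,  1.2417725 ]), 'rotation': array([ 0.65785786,  0.67924697, -0.22762478, -0.23245118])}
top {'mtx': array([[581.29062399,   0.        , 315.82906036],
       [  0.        , 581.29062399, 237.0705722 ],
       [  0.        ,   0.        ,   1.        ]]), 'dist': array([-0.18892822,  0.        ,  0.        ,  0.        ,  0.        ]), 'origin': array([ 0.44453349, -0.0074722 ,  1.29968518]), 'rotation': array([-0.70275253,  0.70885827, -0.05106359,  0.03242445])}
```

View pics/top0.png

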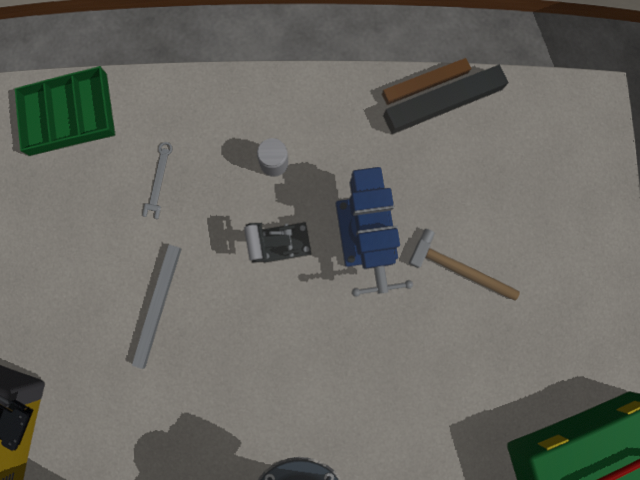

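View pics/scene0.png

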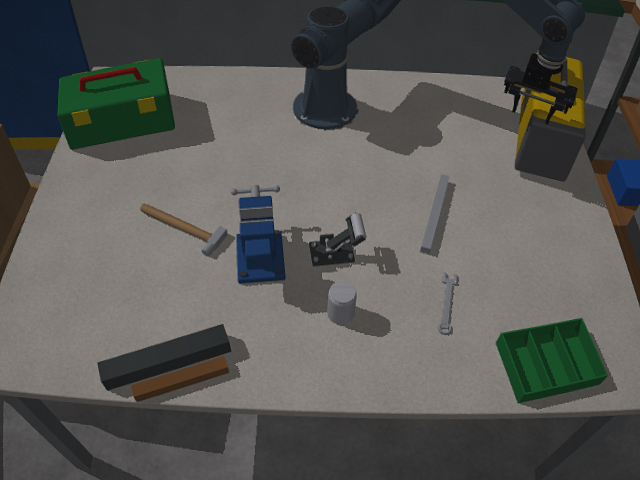

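```bash
cat > h.py <<'E'
import numpy as np, cv2
from scipy.spatial.transform import Rotation as R
from station import get_obs, cams
def ray(p,uv):
    x=cv2.undistortPoints(np.array(uv,float).reshape(-1,1,2),p['mtx'],p['dist'])[:,0]
    return R.from_quat(p['rotation']).apply(np.c_[x,np.ones(len(x))])
def plane(p,uv,z):
    d=ray(p,uv); return p['origin']+d*((z-p['origin'][2])/d[:,2])[:,None]
def proj(p,X):
    q=R.from_quat(p['rotation']).inv(); X=np.atleast_2d(X)
    return cv2.projectPoints(q.apply(X-p['origin']),np.zeros(3),np.zeros(3),p['mtx'],p['dist'])[0][:,0]
E
python3 - <<'E'
from h import *
p=cams.camera_params('top'); im=cv2.imread('pics/top0.png')
c=cv2.resize(im[155:305,235:435],None,fx=4,fy=4,interpolation=cv2.INTER_CUBIC); cv2.imwrite('pics/crop1.png',c)
hsv=cv2.cvtColor(im,cv2.COLOR_BGR2HSV)
# tube: minAreaRect in bright/bluish region
roi=im[230:380,115:195].astype(int); bl=roi[:,:,0]-roi[:,:,2]
m=np.zeros(im.shape[:2],np.uint8); m[230:380,115:195]=(bl>-2)*255
n,l,s,_=cv2.connectedComponentsWithStats(m); k=1+np.argmax(s[1:,4]); cs,_=cv2.findContours((l==k).astype(np.uint8),0,2)
r=cv2.minAreaRect(cs[0]); b=cv2.boxPoints(r); print('tube px',r,s[k]); w=plane(p,b,.02); print(w,w.mean(0))
e=[np.linalg.norm(w[i]-w[(i+1)%4]) for i in range(4)]; print(e)
E
```

```text
tube px ((155.93463134765625, 306.4800720214844), (13.947607040405273, 126.82209777832031), 16.94922637939453) [ 132  245   49  124 1728]
[[0.31453886 0.36958434 0.02      ]
 [0.58358422 0.2881219  0.02      ]
 [0.5743037  0.25775677 0.02      ]
 [0.30603091 0.33923235 0.02      ]] [0.44461442 0.31367384 0.02      ]
[np.float64(0.28110768989951834), np.float64(0.03175167962811114), np.float64(0.2803721822205465), np.float64(0.03152187008269488)]
```

View pics/crop1.png

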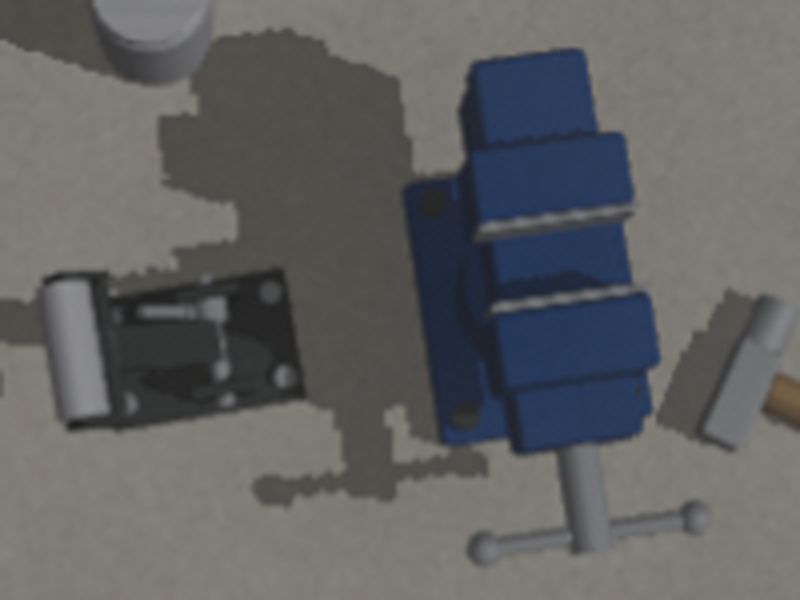

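Run:
```python
from h import *
p=cams.camera_params('top'); s=cams.camera_params('scene')
f=lambda a:np.array(a,float)/4+[235-.375,155-.375]
j=plane(p,f([(478,232),(635,210),(490,305),(637,288)]),.177); print('jaws',j.round(4),'\nC',j.mean(0))
d=(j[0]-j[1])+(j[2]-j[3]); d/=np.linalg.norm(d); print('ydir',d,'deg',np.degrees(np.arctan2(-d[0],d[1])))
V=plane(p,f([(472,62),(583,50),(513,450),(650,412),(560,450),(590,550),(605,445)]),.177);print('other',V.round(3))
ro=plane(p,f([(68,282),(86,415),(77,349)]),.097); print('roller',ro.round(4)); a=ro[0]-ro[1]; print('ydir roller deg',np.degrees(np.arctan2(a[1],a[0])),np.linalg.norm(a))
b=plane(p,f([(283,270),(303,397)]),.01); print('base',b.round(4)); a=b[0]-b[1]; print(np.degrees(np.arctan2(a[1],a[0])),np.linalg.norm(a))
bb=plane(p,f([(405,185),(440,442)]),.02); a=bb[0]-bb[1]; print('vbase',bb,np.degrees(np.arctan2(a[1],a[0])))
print('scene check roller',proj(s,ro),'gap',proj(s,j))
im=cv2.imread('pics/scene0.png'); cv2.imwrite('pics/crop2.png',cv2.resize(im[170:330,220:420],None,fx=4,fy=3.75,interpolation=cv2.INTER_CUBIC))
```

```text
jaws [[ 0.6254 -0.1134  0.177 ]
 [ 0.6361 -0.1914  0.177 ]
 [ 0.5893 -0.1186  0.177 ]
 [ 0.5973 -0.1913  0.177 ]] 
C [ 0.61201625 -0.15368806  0.177     ]
ydir [-0.12248521  0.99247034  0.        ] deg 7.0355531886807015
other [[ 0.711 -0.112  0.177]
 [ 0.717 -0.168  0.177]
 [ 0.518 -0.129  0.177]
 [ 0.536 -0.196  0.177]
 [ 0.518 -0.152  0.177]
 [ 0.469 -0.165  0.177]
 [ 0.52  -0.174  0.177]]
roller [[0.6133 0.0939 0.097 ]
 [0.5436 0.0844 0.097 ]
 [0.578  0.0891 0.097 ]]
ydir roller deg 7.7845407457889255 0.07034338765880453
base [[ 0.6314 -0.0192  0.01  ]
 [ 0.5599 -0.0298  0.01  ]]
8.400886958424646 0.07227452968183518
vbase [[ 0.67757955 -0.08776291  0.02      ]
 [ 0.53343083 -0.10506688  0.02      ]] 6.845170370811689
scene check roller [[358.98869298 237.64835082]
 [354.73731298 215.93159341]
 [356.81766403 226.51352903]] gap [[273.1193737  217.89751204]
 [239.57371742 220.40517405]
 [272.03600405 206.24364467]
 [241.36394823 207.89191486]]
```

View pics/crop2.png

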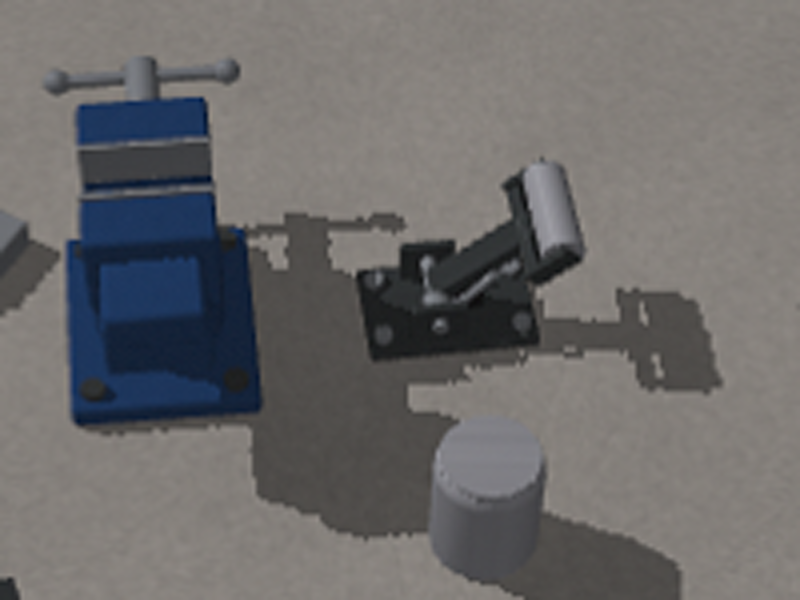

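Run:
```python
from h import *
o=get_obs(); m=R.from_quat(o['orientation']).as_matrix(); print(m.round(3)); print('z yaw',np.degrees(np.arctan2(m[1,2],m[0,2])))
p=cams.camera_params('top'); print('tin top',plane(p,[(271,150)],.1)); print(o['tcp_pos'])
w=cams.camera_params('wrist'); print(w['origin'],R.from_quat(w['rotation']).as_matrix().round(2))
```

```text
[[-0.001 -0.908  0.418]
 [-0.002  0.418  0.908]
 [-1.     0.    -0.002]]
z yaw 65.2627018505814
tin top [[0.773741   0.05346982 0.1       ]]
[0.26115406 0.5670856  0.22164856]
[0.19611624 0.5980327  0.38339745] [[ 0.42  0.88  0.24]
 [ 0.91 -0.4  -0.11]
 [-0.    0.26 -0.96]]
```

```bash
python3 -m crank '[[[1,0.57,-0.77,0,-0.97],[1,0.57,-0.77,0,-0.97],[1,0.57,-0.77,0,-0.97],[1,0.57,-0.77,0,-0.97],[1,0.57,-0.77,0,-0.97],[1,0.57,-0.77,0,-0.97],[1,0.57,-0.77,0,0],[1,0.57,-0.77,0,0],[1,0.57,-0.77,0,0],[1,0,0,0,0]]]' 20
```

```text
clock: 1.35
tcp_pos: [0.5749, 0.1371, 0.2178]
orientation: [-0.033, 0.708, 0.033, 0.705]
wrist_force: [-1.6, 0.8, 0.1]
gripper_width: 0.0016
```

```bash
python3 -m crank '[[[1,0,0.25,-0.6,0],[1,0,0,-0.8,0],[1,0,0,-0.7,0],[1,0,0,0,0]]]'
python3 - <<'E'
from h import *
im=cams.get_image('wrist'); cv2.imwrite('pics/w1.png',im[:,:,::-1])
E
```

```text
clock: 1.85
tcp_pos: [0.5722, 0.1547, 0.0888]
orientation: [-0.032, 0.708, 0.033, 0.704]
wrist_force: [0.2, 0.2, 0.0]
gripper_width: 0.0004
```

View pics/w1.png

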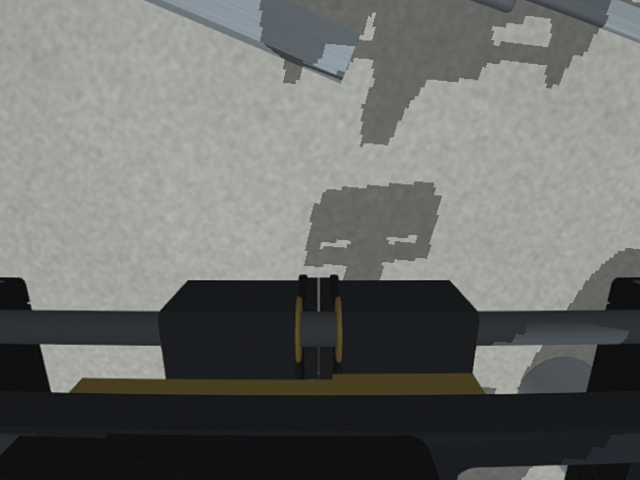

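```bash
python3 -m crank '[[[1,0.03,-0.25,0,0],[1,0.03,-0.25,0,0],[1,0,-0.07,0,0],[1,0,0,0,0]]]'; python3 -m crank '[[[1,0.01,-0.06,0,0],[1,0,-0.06,0,0]]]'
```

```text
clock: 2.4
tcp_pos: [0.5815, 0.1183, 0.0968]
orientation: [-0.032, 0.703, 0.033, 0.71]
wrist_force: [-0.2, -0.4, -0.1]
gripper_width: 0.0006
clock: 2.65
tcp_pos: [0.582, 0.1145, 0.0976]
orientation: [-0.028, 0.703, 0.034, 0.71]
wrist_force: [0.7, 10.5, 0.6]
gripper_width: 0.0008
```

```bash
python3 -m crank '[[[1,0,-0.05,0,0],[1,0,-0.05,0,0]]]'
```

```text
clock: 2.9
tcp_pos: [0.5821, 0.1142, 0.0981]
orientation: [-0.024, 0.702, 0.037, 0.711]
wrist_force: [0.4, 8.0, 0.1]
gripper_width: 0.0002
```

```bash
python3 -m crank '[[[1,0,0,-0.15,0],[1,0,-0.05,-0.05,0]]]'; python3 -m crank '[[[1,0,-0.08,0,0],[1,0,-0.08,0,0]]]'
```

```text
clock: 3.15
tcp_pos: [0.582, 0.1154, 0.0863]
orientation: [-0.022, 0.702, 0.039, 0.711]
wrist_force: [0.3, 7.3, 1.6]
gripper_width: 0.0003
clock: 3.4
tcp_pos: [0.5824, 0.1123, 0.0865]
orientation: [-0.017, 0.701, 0.042, 0.712]
wrist_force: [0.9, 12.8, 0.9]
gripper_width: 0.0005
```

```bash
python3 -m crank '[[[1,0,-0.1,0,0],[1,0,-0.1,0,0]]]';python3 -m crank '[[[1,0,-0.1,0,0],[1,0,-0.1,0,0]]]'
```

```text
clock: 3.65
tcp_pos: [0.5833, 0.1073, 0.0872]
orientation: [-0.013, 0.699, 0.045, 0.713]
wrist_force: [1.2, 11.7, 2.1]
gripper_width: 0.0003
clock: 3.9
tcp_pos: [0.5844, 0.1013, 0.088]
orientation: [-0.01, 0.698, 0.048, 0.715]
wrist_force: [0.6, 9.8, 0.7]
gripper_width: 0.0006
```

```bash
python3 -m crank '[[[1,0,-0.1,0.02,0],[1,0,-0.1,0.02,0],[1,0,-0.1,0.02,0]]]';python3 -m crank '[[[1,0,-0.1,0.02,0],[1,0,-0.1,0.02,0],[1,0,-0.1,0.02,0]]]'
```

```text
clock: 4.28
tcp_pos: [0.5865, 0.0898, 0.0929]
orientation: [-0.006, 0.696, 0.051, 0.717]
wrist_force: [1.9, 6.2, 0.3]
gripper_width: 0.0005
clock: 4.65
tcp_pos: [0.589, 0.0746, 0.0976]
orientation: [-0.005, 0.693, 0.053, 0.719]
wrist_force: [1.5, 2.7, 0.6]
gripper_width: 0.0004
```

```bash
python3 -m crank '[[[1,0,-0.06,0,0],[1,0,-0.06,0,0]]]';python3 -m crank '[[[1,0,0,0,0]]]'
```

```text
clock: 4.9
tcp_pos: [0.5891, 0.0664, 0.0976]
orientation: [-0.006, 0.693, 0.053, 0.719]
wrist_force: [0.5, 1.0, 0.3]
gripper_width: 0.0006
clock: 5.03
tcp_pos: [0.5886, 0.0657, 0.0974]
orientation: [-0.006, 0.694, 0.052, 0.718]
wrist_force: [0.1, 0.6, 0.0]
gripper_width: 0.0002
```

```bash
python3 -m crank '[[[1,0,-0.06,0,0],[1,0,0,0,0]]]'
python3 - <<'E'
from h import *
im=cams.get_image('scene')[:,:,::-1]; cv2.imwrite('pics/s2.png',cv2.resize(im[170:330,220:420],None,fx=4,fy=3.75,interpolation=cv2.INTER_CUBIC))
E
```

```text
clock: 5.28
tcp_pos: [0.5878, 0.0612, 0.097]
orientation: [-0.006, 0.695, 0.052, 0.718]
wrist_force: [-0.4, -0.1, -0.7]
gripper_width: 0.0004
```

View pics/s2.png

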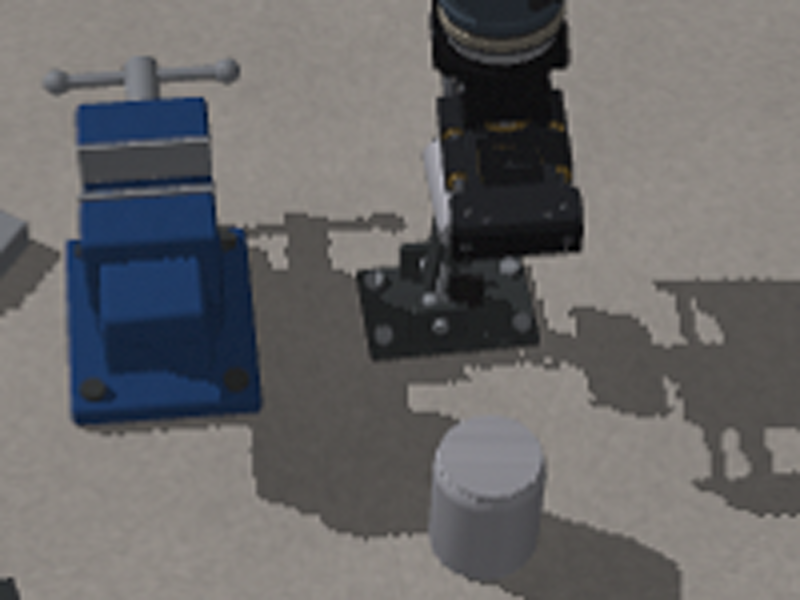

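```bash
python3 - <<'E'
from h import *
print(plane(cams.camera_params('scene'),[(327.5,210)],.125))
E
python3 -m crank '[[[1,0,0.3,0,0],[1,0,0.6,0,0],[1,0,0.6,0.7,0],[1,0,0.5,0.9,0.5],[1,0,0,0,0]]]'
python3 - <<'E'
from h import *
im=cams.get_image('scene')[:,:,::-1]; cv2.imwrite('pics/s3.png',cv2.resize(im[170:330,220:420],None,fx=4,fy=3.75,interpolation=cv2.INTER_CUBIC))
E
```

```text
[[0.55082709 0.01456123 0.125     ]]
clock: 5.95
tcp_pos: [0.5856, 0.1892, 0.1944]
orientation: [-0.037, 0.695, 0.084, 0.713]
wrist_force: [0.4, -0.7, -0.2]
gripper_width: 0.0008
```

View pics/s3.png

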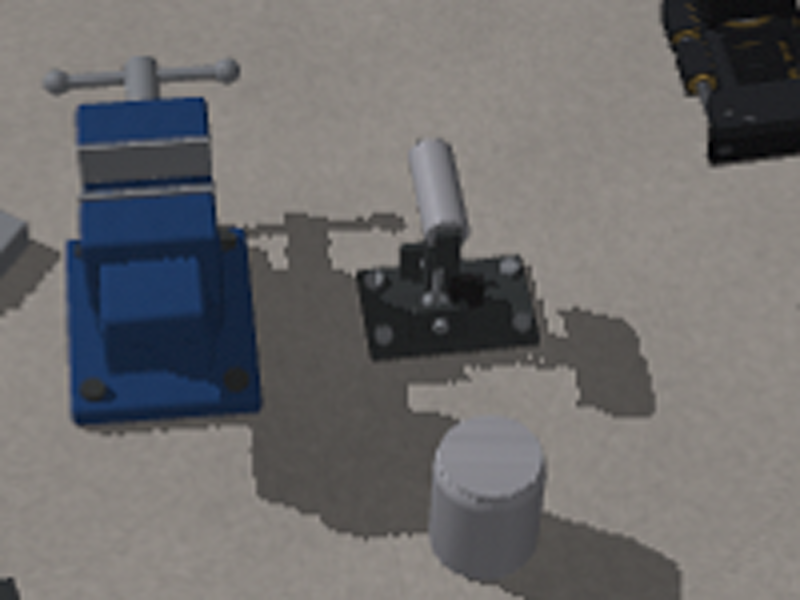

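Run:
```python
from h import *
s=cams.camera_params('scene'); r=plane(s,[(329.75,220)],.13)[0]; y=np.array([-.13,.99]); print(r,'rest y',(r[:2]-[.587,.0156])@y)
o=get_obs(); m=R.from_quat(o['orientation']).as_matrix(); print(m.round(3)); print('z yaw',np.degrees(np.arctan2(m[1,2],m[0,2])),o['tcp_pos'],o['qpos'])
```

```text
[0.58722912 0.02044533 0.13      ] rest y 0.004767096447399702
[[ 0.015 -0.17   0.985]
 [ 0.068  0.983  0.169]
 [-0.998  0.065  0.026]]
z yaw 9.736948826541136 [0.58355403 0.18795434 0.19170471] [ 0.0958501   0.5341982   1.52260671  0.07583464  1.06489167 -0.11103354]
```

```bash
python3 -m crank '[[[-1,-0.33,0.3,-0.15,0.91],[-1,-0.33,0.3,-0.15,0.91],[-1,-0.33,0.3,-0.15,0.91],[-1,-0.33,0.3,-0.15,0.91],[-1,-0.33,0.3,-0.15,0.91],[-1,-0.33,0.3,-0.15,0.91],[-1,-0.33,0.3,-0.15,0.91],[-1,0,0,0,0]]]'
cat > st.py <<'E'
from h import *
o=get_obs(); m=R.from_quat(o['orientation']).as_matrix(); print('z yaw',np.degrees(np.arctan2(m[1,2],m[0,2])).round(2),'x',m[:,0].round(3),'z',m[:,2].round(3),'tcp',o['tcp_pos'].round(4),'F',o['wrist_force'].round(1),'w',o['gripper_width'].round(4))
E
python3 st.py
```

```text
clock: 7.0
tcp_pos: [0.4293, 0.3117, 0.1142]
orientation: [-0.406, 0.577, 0.454, 0.544]
wrist_force: [-0.3, -0.8, 0.2]
gripper_width: 0.0725Traceback (most recent call last):
  File "st.py", line 2, in <module>
    o=get_obs(); m=R.from_quat(o['orientation']).as_matrix(); print('z yaw',np.degrees(np.arctan2(m[1,2],m[0,2])).round(2),'x',m[:,0].round(3),'z',m[:,2].round(3),'tcp',o['tcp_pos'].round(4),'F',o['wrist_force'].round(1),'w',o['gripper_width'].round(4))
                                                                                                                                                                                                                                 ^^^^^^^^^^^^^^^^^^^^^^^^
AttributeError: 'float' object has no attribute 'round'
```

```bash
sed -i "s/o\['gripper_width'\].round(4)/o['gripper_width']/" st.py; python3 st.py
python3 - <<'E'
from h import *
o=get_obs(); im=cams.get_image('wrist')[:,:,::-1].copy(); w=cams.camera_params('wrist')
for X in [(.4447,.3155,.025),(.3107,.3561,.025),(.5787,.2749,.025)]:
    u=proj(w,X)[0]; print(u); cv2.circle(im,tuple(int(v) for v in u),4,(0,0,255),-1)
cv2.imwrite('pics/w2.png',im)
E
```

```text
z yaw 75.01 x [-0.078  0.025 -0.997] z [0.259 0.966 0.004] tcp [0.4293 0.3117 0.1142] F [-0.3 -0.8  0.2] w 0.07252688172312796
[328.02729252 270.9899419 ]
[335.67036533  61.50853152]
[321.59148466 442.16975828]
```

View pics/w2.png

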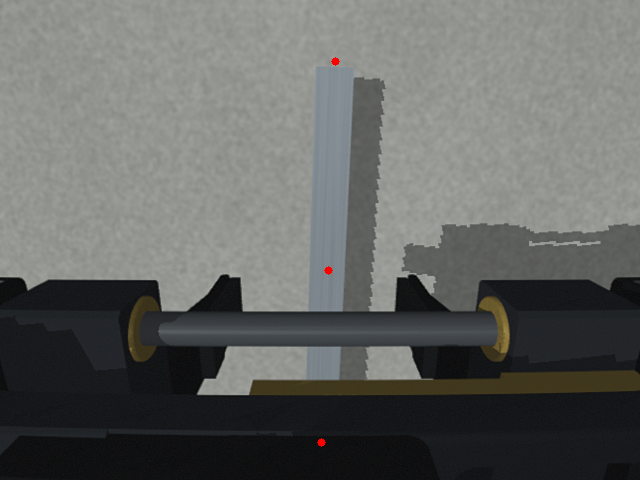

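```bash
python3 -m crank '[[[-1,0.24,0.07,-0.3,-0.18],[-1,0,0,-0.6,0],[-1,0,0,-0.4,0],[-1,0,0,0,0]]]' ; python3 st.py
```

```text
clock: 7.55
tcp_pos: [0.4501, 0.3125, 0.0343]
orientation: [-0.394, 0.585, 0.44, 0.556]
wrist_force: [-0.1, -0.7, 1.5]
gripper_width: 0.0872
z yaw 72.32 x [-0.071  0.028 -0.997] z [0.304 0.953 0.005] tcp [0.4501 0.3125 0.0343] F [-0.1 -0.7  1.5] w 0.0871710242954507
```

```bash
python3 -m crank '[[[-1,-0.1,0.05,-0.25,0.08],[-1,0,0,-0.2,0],[-1,0,0,0,0]]]' ; python3 st.py
```

```text
clock: 7.92
tcp_pos: [0.4456, 0.3152, 0.0072]
orientation: [-0.398, 0.582, 0.443, 0.554]
wrist_force: [-0.5, 0.3, 0.2]
gripper_width: 0.0867
z yaw 73.0 x [-0.068  0.028 -0.997] z [0.292 0.956 0.007] tcp [0.4456 0.3152 0.0072] F [-0.5  0.3  0.2] w 0.08665914958403016
```

```bash
python3 -m crank '[[[-1,0,0,-0.06,0],[0.5,0,0,0,0],[1,0,0,0,0],[1,0,0,0,0],[1,0,0,0,0],[1,0,0,0,0],[1,0,0,0,0],[1,0,0,0,0]]]' 50 ; python3 st.py; python3 -m crank '[[[1,0,0,0.2,0],[1,0,0,0.3,0],[1,0,0,0,0]]]'; python3 st.py
```

```text
clock: 8.93
tcp_pos: [0.4463, 0.3155, 0.0048]
orientation: [-0.399, 0.581, 0.443, 0.555]
wrist_force: [0.2, -2.2, 1.0]
gripper_width: 0.025
z yaw 73.04 x [-0.066  0.028 -0.997] z [0.292 0.956 0.008] tcp [0.4463 0.3155 0.0048] F [ 0.2 -2.2  1. ] w 0.02495592976573619
clock: 9.3
tcp_pos: [0.4459, 0.3154, 0.0363]
orientation: [-0.398, 0.581, 0.443, 0.555]
wrist_force: [-1.2, 0.5, -3.7]
gripper_width: 0.0245
z yaw 73.03 x [-0.067  0.028 -0.997] z [0.292 0.956 0.007] tcp [0.4459 0.3154 0.0363] F [-1.2  0.5 -3.7] w 0.024545438609827337
```

```bash
python3 -m crank '[[[1,0,0,0.5,0],[1,0,0,0.8,0],[1,0,0,0.8,0],[1,0,0,0.8,0],[1,0,0,0.7,0],[1,0,0,0,0]]]'; python3 -m crank '[[[1,0.26,-0.6,0,-0.66],[1,0.26,-0.6,0,-0.66],[1,0.26,-0.6,0,-0.66],[1,0.26,-0.6,0,-0.66],[1,0.26,-0.6,0,-0.66],[1,0.26,-0.6,0,-0.66],[1,0.26,-0.6,0,-0.66],[1,0.26,-0.6,0,-0.66],[1,0.26,-0.6,0,-0.6],[1,0,0,0,-0.3]]]'; python3 -m crank '[[[1,0,0,0,0],[1,0,0,0,0]]]'; python3 st.py
```

```text
clock: 10.05
tcp_pos: [0.4426, 0.3141, 0.2585]
orientation: [-0.398, 0.582, 0.443, 0.554]
wrist_force: [0.2, 0.0, -3.4]
gripper_width: 0.0245
clock: 11.3
tcp_pos: [0.5717, -0.0206, 0.2374]
orientation: [-0.024, 0.715, 0.09, 0.693]
wrist_force: [-1.5, 1.2, -3.2]
gripper_width: 0.0245
clock: 11.55
tcp_pos: [0.5691, -0.0204, 0.2337]
orientation: [-0.023, 0.718, 0.091, 0.69]
wrist_force: [-0.2, 0.4, -3.2]
gripper_width: 0.0246
z yaw 9.31 x [-0.046  0.092 -0.995] z [ 0.986  0.162 -0.031] tcp [ 0.5691 -0.0204  0.2337] F [-0.2  0.4 -3.2] w 0.024564777073000733
```

```bash
python3 -m crank '[[[1,0.28,-0.45,0.1,-0.12],[1,0.28,-0.45,0.1,-0.1],[1,0,0,0,0],[1,0,0,0,0]]]'; python3 st.py;  python3 - <<'E'
from h import *
im=cams.get_image('top')[:,:,::-1]; cv2.imwrite('pics/t4.png',im)
im2=cams.get_image('scene')[:,:,::-1]; cv2.imwrite('pics/s4.png',im2)
a=cv2.resize(im[140:320,220:440],(800,655),interpolation=cv2.INTER_CUBIC)
cv2.imwrite('pics/c4.png',np.hstack([cv2.resize(im[150:290,230:430],(400,280)),cv2.resize(im2[140:280,220:420],(400,280))]))
E
```

```text
clock: 12.05
tcp_pos: [0.6006, -0.0714, 0.2433]
orientation: [-0.01, 0.72, 0.08, 0.689]
wrist_force: [-0.5, 0.4, -3.3]
gripper_width: 0.0247
z yaw 7.49 x [-0.05   0.096 -0.994] z [ 0.991  0.13  -0.037] tcp [ 0.6006 -0.0714  0.2433] F [-0.5  0.4 -3.3] w 0.024725069005786214
```

View pics/c4.png

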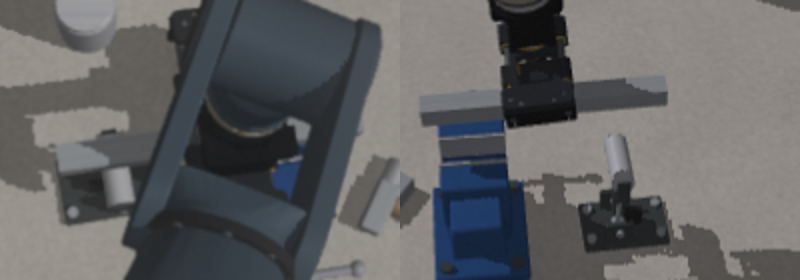

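```bash
python3 -m crank '[[[1,0.04,-0.05,-0.25,-0.05],[1,0,0,-0.3,0],[1,0,0,-0.15,0],[1,0,0,0,0],[1,0,0,0,0]]]'; python3 st.py;  python3 - <<'E'
from h import *
im2=cams.get_image('scene')[:,:,::-1]; cv2.imwrite('pics/s5.png',im2)
cv2.imwrite('pics/c5.png',cv2.resize(im2[170:270,220:380],None,fx=5,fy=5,interpolation=cv2.INTER_CUBIC))
E
```

```text
clock: 12.78
tcp_pos: [0.6019, -0.0725, 0.1981]
orientation: [-0.008, 0.721, 0.078, 0.689]
wrist_force: [0.5, -0.1, -3.4]
gripper_width: 0.0248
z yaw 7.1 x [-0.051  0.097 -0.994] z [ 0.992  0.124 -0.038] tcp [ 0.6019 -0.0725  0.1981] F [ 0.5 -0.1 -3.4] w 0.024762411444947976
```

View pics/c5.png

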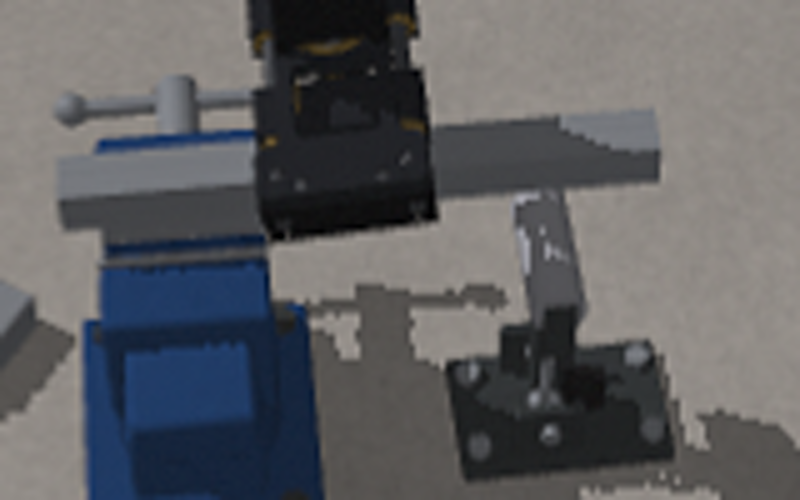

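```bash
python3 - <<'E'
from h import *
s=cams.camera_params('scene'); f=lambda a:np.array(a,float)/5+[220-.4,170-.4]
yd=np.array([-.122,.9925]);xd=np.array([.9925,.122]);C=np.array([.613,-.154])
def pr(n,uv,z):
    for u,w in zip(uv,plane(s,f(uv),z)): d=w[:2]-C; print(n,u,w.round(4),'vice x,y mm',(1e3*d@xd).round(1),(1e3*d@yd).round(1))
pr('back top',[(57,160),(655,110)],.218)
pr('front top',[(62,199),(660,150)],.218)
pr('front bot',[(65,232),(660,180)],.193)
pr('farjaw strip',[(100,262),(268,247)],.177)
im=cv2.imread('pics/scene0.png')
pr('0 near inner edge',[(5*(220+75/4-220),5*(170+143/3.75-170)),(5*212/4,5*140/3.75)],.177)
pr('0 far inner edge',[(5*85/4,5*197/3.75),(5*213/4,5*189/3.75)],.177)
E
python3 - <<'E'
from h import *
print(np.array(cv2.imread('pics/scene0.png')[200:228,256]).tolist())
E
```

```text
back top (57, 160) [ 0.6144 -0.2102  0.218 ] vice x,y mm -5.5 -56.0
back top (655, 110) [0.5721 0.0662 0.218 ] vice x,y mm -13.7 223.6
front top (62, 199) [ 0.6381 -0.2051  0.218 ] vice x,y mm 18.6 -53.8
front top (660, 150) [0.5972 0.0683 0.218 ] vice x,y mm 11.5 222.6
front bot (65, 232) [ 0.6367 -0.2063  0.193 ] vice x,y mm 17.1 -54.8
front bot (660, 180) [0.5937 0.0699 0.193 ] vice x,y mm 8.2 224.6
farjaw strip (100, 262) [ 0.6409 -0.1908  0.177 ] vice x,y mm 23.2 -39.9
farjaw strip (268, 247) [ 0.6288 -0.113   0.177 ] vice x,y mm 20.7 38.8
0 near inner edge (93.75, 190.66666666666663) [ 0.597  -0.1986  0.177 ] vice x,y mm -21.3 -42.3
0 near inner edge (265.0, 186.66666666666666) [ 0.5914 -0.1171  0.177 ] vice x,y mm -16.9 39.2
0 far inner edge (106.25, 262.6666666666667) [ 0.6412 -0.1878  0.177 ] vice x,y mm 23.9 -37.0
0 far inner edge (266.25, 252.0) [ 0.6319 -0.1136  0.177 ] vice x,y mm 23.7 37.8
[[92, 53, 28], [92, 54, 29], [92, 54, 30], [93, 55, 30], [93, 55, 29], [92, 54, 28], [90, 53, 29], [92, 76, 68], [109, 107, 106], [60, 58, 58], [66, 64, 63], [66, 63, 62], [68, 65, 63], [67, 64, 63], [67, 64, 63], [67, 64, 63], [67, 65, 64], [64, 58, 57], [54, 30, 13], [55, 34, 19], [86, 78, 74], [111, 107, 107], [68, 52, 44], [93, 52, 23], [92, 53, 28], [92, 54, 30], [91, 53, 29], [91, 53, 29]]
```

Run:
```python
from h import *
s=cams.camera_params('scene');p=cams.camera_params('top')
yd=np.array([-.122,.9925]);xd=np.array([.9925,.122]);C=np.array([.613,-.154])
for w in plane(s,[(256,208.55),(256,219.7)],.177): print(((w[:2]-C)@xd*1e3).round(1),((w[:2]-C)@yd*1e3).round(1))
im=cv2.imread('pics/top0.png'); print(im[195:245,374].tolist())
for v in (210,212,228,230): 
    w=plane(p,[(374,v)],.177)[0]; print(v,((w[:2]-C)@xd*1e3).round(1))
```

```text
-15.1 -0.4
19.4 -1.5
[[90, 59, 41], [90, 59, 42], [90, 59, 42], [90, 58, 41], [90, 57, 40], [90, 58, 41], [90, 57, 41], [90, 58, 41], [90, 58, 40], [91, 58, 41], [90, 57, 40], [89, 56, 39], [79, 54, 42], [85, 79, 76], [107, 105, 103], [93, 90, 88], [73, 72, 71], [78, 65, 60], [86, 56, 39], [89, 57, 39], [88, 56, 38], [86, 55, 37], [87, 55, 39], [88, 56, 39], [88, 55, 38], [88, 56, 39], [88, 56, 39], [86, 54, 37], [78, 50, 37], [60, 42, 34], [59, 41, 33], [59, 41, 32], [63, 46, 39], [88, 80, 77], [113, 110, 108], [99, 97, 94], [67, 51, 44], [80, 50, 34], [89, 57, 39], [89, 57, 39], [88, 56, 38], [88, 56, 39], [88, 57, 39], [88, 56, 39], [88, 56, 38], [89, 57, 40], [88, 57, 39], [89, 57, 39], [89, 57, 39], [90, 57, 39]]
210 17.5
212 13.6
228 -17.8
230 -21.8
```

```bash
python3 -m crank '[[[1,0,0,-0.12,0],[1,0,0,-0.12,0],[1,0,0,0,0]]]'; python3 st.py
```

```text
clock: 13.2
tcp_pos: [0.6024, -0.0727, 0.1837]
orientation: [-0.008, 0.72, 0.078, 0.69]
wrist_force: [0.3, 0.1, -3.3]
gripper_width: 0.025
z yaw 7.1 x [-0.049  0.096 -0.994] z [ 0.992  0.123 -0.037] tcp [ 0.6024 -0.0727  0.1837] F [ 0.3  0.1 -3.3] w 0.024989822215639397
```

```bash
python3 -m crank '[[[1,0,0,-0.12,0],[1,0,0,-0.12,0],[1,0,0,-0.12,0],[1,0,0,0,0]]]'; python3 st.py
```

```text
clock: 13.7
tcp_pos: [0.6023, -0.0727, 0.1603]
orientation: [-0.008, 0.72, 0.078, 0.69]
wrist_force: [-0.1, 0.6, -3.2]
gripper_width: 0.0246
z yaw 7.09 x [-0.049  0.096 -0.994] z [ 0.992  0.123 -0.037] tcp [ 0.6023 -0.0727  0.1603] F [-0.1  0.6 -3.2] w 0.024633651635140606
```

Inside the jaws with no contact; about 13 mm to go.

```bash
python3 -m crank '[[[1,0,0,-0.08,0],[1,0,0,-0.05,0],[1,0,0,0,0]]]'; python3 -m crank '[[[1,0,0,-0.04,0],[1,0,0,0,0]]]';python3 -m crank '[[[1,0,0,-0.03,0],[1,0,0,0,0]]]'
```

```text
clock: 14.08
tcp_pos: [0.6026, -0.0728, 0.1522]
orientation: [-0.008, 0.72, 0.078, 0.69]
wrist_force: [-0.7, -0.2, -3.3]
gripper_width: 0.0244
clock: 14.32
tcp_pos: [0.6031, -0.0729, 0.1503]
orientation: [-0.008, 0.719, 0.078, 0.69]
wrist_force: [-0.8, 0.2, -2.4]
gripper_width: 0.0248
clock: 14.58
tcp_pos: [0.6033, -0.0728, 0.1495]
orientation: [-0.008, 0.719, 0.078, 0.691]
wrist_force: [-1.1, 0.9, -0.4]
gripper_width: 0.0246
```

```bash
python3 -m crank '[[[1,0,0,-0.04,0],[1,0,0,-0.04,0]]]';python3 -m crank '[[[1,0,0,-0.04,0],[1,0,0,-0.04,0]]]'; python3 st.py
```

```text
clock: 14.82
tcp_pos: [0.6036, -0.0725, 0.1477]
orientation: [-0.008, 0.719, 0.078, 0.691]
wrist_force: [-6.4, 1.1, 18.0]
gripper_width: 0.0245
clock: 15.08
tcp_pos: [0.6035, -0.0725, 0.1478]
orientation: [-0.009, 0.718, 0.077, 0.691]
wrist_force: [-3.4, 1.2, 11.4]
gripper_width: 0.0246
z yaw 7.08 x [-0.044  0.095 -0.995] z [ 0.992  0.123 -0.032] tcp [ 0.6035 -0.0725  0.1478] F [-3.4  1.2 11.4] w 0.02460021999244478
```

```bash
python3 -m crank '[[[1,0,0,0.02,0],[1,0,0,0,0],[0.3,0,0,0,0],[0,0,0,0,0],[-0.5,0,0,0,0],[-0.5,0,0,0,0],[-0.5,0,0,0,0]]]' 20; python3 st.py
```

```text
clock: 15.95
tcp_pos: [0.6046, -0.0731, 0.1486]
orientation: [-0.009, 0.717, 0.077, 0.692]
wrist_force: [0.3, -0.4, 0.8]
gripper_width: 0.0611
z yaw 7.07 x [-0.041  0.094 -0.995] z [ 0.992  0.123 -0.03 ] tcp [ 0.6046 -0.0731  0.1486] F [ 0.3 -0.4  0.8] w 0.061056485991616
```

```bash
python3 -m crank '[[[-0.7,0,0,0.3,0],[-0.7,0,0,0.5,0],[-0.7,0,0,0.9,0],[-0.7,0,0,0.9,0],[-0.7,-0.4,0.6,0.3,0],[-0.7,-0.6,0.7,0,0],[-0.7,-0.6,0.7,0,0],[-0.7,-0.5,0.8,0,0],[-0.7,-0.3,0.8,0,0],[-0.7,0,0.8,0,0]]]'
python3 - <<'E'
from h import *
a=cams.get_image('top')[:,:,::-1]; b=cams.get_image('scene')[:,:,::-1]; cv2.imwrite('pics/t6.png',a); cv2.imwrite('pics/s6.png',b)
cv2.imwrite('pics/c6.png',np.hstack([cv2.resize(a[165:290,230:430],(400,250)),cv2.resize(b[165:290,220:420],(400,250))]))
cv2.imwrite('pics/c6.png',np.vstack([cv2.resize(a[190:260,230:430],(800,280),interpolation=2),cv2.resize(b[180:260,220:420],(800,320),interpolation=2)]))
E
```

```text
clock: 17.2
tcp_pos: [0.4571, 0.1943, 0.3417]
orientation: [-0.007, 0.711, 0.074, 0.7]
wrist_force: [0.3, 0.2, -0.2]
gripper_width: 0.0741
```

View pics/c6.png

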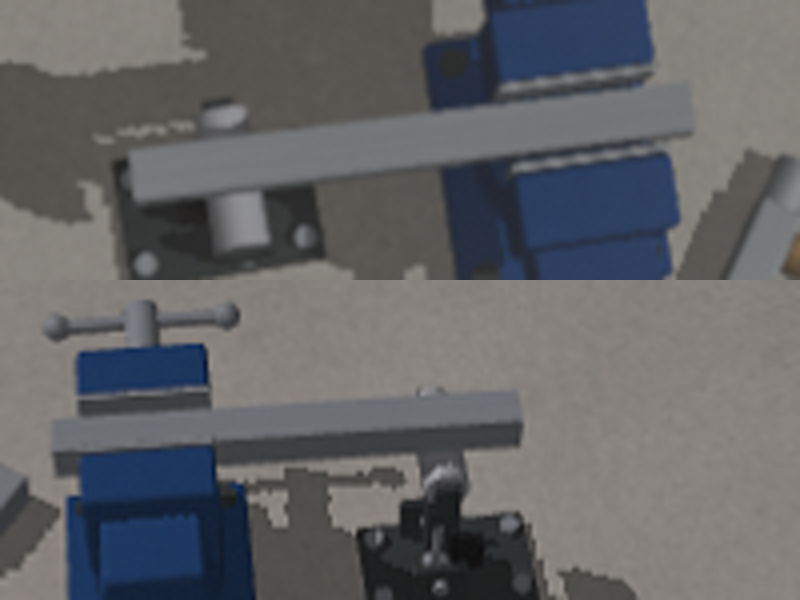

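```bash
python3 - <<'E'
from h import *
p=cams.camera_params('top'); uv=np.array([(130,152),(140,203),(688,85),(692,132)],float)/4+[229.6,189.6]
w=plane(p,uv,.167)[:,:2]; yd=np.array([-.122,.9925]);xd=np.array([.9925,.122]);C=np.array([.613,-.154])
m=w.mean(0)-C; t=(w[0]+w[1]-w[2]-w[3]); print('mid vice mm',m@xd*1e3,m@yd*1e3,'angle rad',np.arctan2(t@xd,t@yd), np.linalg.norm(t)/2)
E
python3 -m crank '[[[-0.7,0,0,0,0],[-0.7,0,0,0,0]]]'; python3 -c "
from h import *
a=cams.get_image('top')[:,:,::-1].astype(int);b=cv2.imread('pics/t6.png').astype(int);print(abs(a-b)[190:290,230:430].max())
c=cv2.imread('pics/top0.png').astype(int)
for n,(r0,r1,c0,c1) in dict(hammer=(228,300,408,520),wrench=(140,220,140,175),tin=(138,178,255,290)).items(): print(n,(abs(a-c)[r0:r1,c0:c1].max(2)>25).sum())"
```

```text
mid vice mm -0.9120664116784964 82.15781573685322 angle rad 0.00409710415050328 0.27685337119869724
clock: 17.55
tcp_pos: [0.4578, 0.1963, 0.3432]
orientation: [-0.009, 0.71, 0.077, 0.7]
wrist_force: [0.3, 0.5, -0.4]
gripper_width: 0.0739
4
hammer 0
wrench 0
tin 0
```

All checks are good, so I'm handing the job in.

```bash
python3 -c "
from station import order
print(order.finish_job())"
```

```text
the job is handed in; nothing more can be done
None
```

The job is done and handed in at about 17.6 s. The hand-in reports no verdict, so the results below are my own checks.

**Roller rest:** I pushed the roller with the shut fingers in small steps. The wrist force read about 10–13 N at first and faded to zero as the leg snapped over, and I backed off at once. The picture afterwards showed the leg standing on its own, with the roller about 5 mm out from the hinge. The highest force I read on the leg was 12.8 N, though it was only read at the end of each move.

**Tube:** I gripped it at its middle, lowered it between the jaws onto the bed and roller, and let go. The force reading peaked at 18 N as it came down.

**Last checks from the top camera:**

| Check | Result |
|---|---|
| Tube middle across the gap | −0.9 mm from the centre line |
| Tube middle along the vice | 82 mm |
| Angle to the gap | 0.004 rad |
| Movement between two pictures | none seen |
| Hammer, wrench and tin | no change in the pictures |

**Not fully confirmed or in disagreement:**
- **Contact and height:** I judged that the tube touches the bed and roller from the pictures and the landing force; its height was not measured separately.
- **Tool tilt:** Pushing the leg left the tool tilted about 4–6 degrees, but the tube still lay level in the pictures.
- **Camera mismatch:** The top and scene cameras differ by about 2 mm on where the gap's centre is, which is within their calibration.

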